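Rake spacer sticks into rows on the packing board

TASK

Pick up the long-headed wooden hand rake with the steel tines and comb the two scattered wooden spacer sticks toward the fence of the packing board, so that they lie as two parallel rows along the fence, close up against it and each other, flat on the board. Move the sticks only with the rake, never with the gripper, then stand the rake on its tines on the bench, clear of the board.

Things in the scene. Friction and masses are not known exactly. Their poses are not given: they have to be found in the camera images.
- rake_grip (a point): Wooden hand rake (0.2-0.35 kg) standing on the bench left or right of the board. Head 40 (x) by 170 mm (y), 22-32 mm above the tine tips; under it two rows of 22 mm steel tines along y, outer faces at x = +-20 mm. On its middle a square post 24 by 24 mm, 32-107 mm above the tips: the grip. Point: on the post's axis, 75 mm above the tips; z up. Not the flat block with a round knob.
- board_mid (a point): Fixed dark wood board, 260 (x) by 280 mm (y), 12 mm thick. Point: centre of its top; z up. Fence: a strip along y on its near (-x) edge, inner face at x = -112 mm, 20 mm above the top; other edges open. On the bench beyond the far edge, at about x = 190 mm, stand a tin (y = 100, 54 mm wide, 60 high) and a tape roll (y = -100, 72 mm wide, 30 high).
- stick0_mid (a point): One of two alike square wooden spacer sticks, 14 by 14 by 110 mm, about 20 g, lying slantwise on the board. This point is its centre, 7 mm above the board; its y axis is the long axis. It lies nearer to the fence at the start.
- stick1_mid (a point): The other spacer stick, alike; centre and axes as for the first. It lies farther from the fence at the start.
Not all that is in view belongs to the job. What is shaped like the part that bears stick1_mid but orange or pink is not meant.

How it is judged:
On the way, in this order (a step that is already met when the one before it is completed fails the run):
1. the rake is lifted in the gripper (contact force between the fingers and rake above 1 N and height (world z) of rake_grip above 0.1 m), for 0.1 s.
2. both sticks lie in rows at the fence while the rake is still held (contact force between the fingers and rake above 1 N and angle between the y axis of each of stick0_mid, stick1_mid and the y axis of board_mid, either way round below 0.175 rad and x of stick0_mid in the frame of board_mid between -0.112 and -0.071 m and z of stick0_mid in the frame of board_mid between 0.002 and 0.013 m and x of stick1_mid in the frame of board_mid between -0.112 and -0.071 m and z of stick1_mid in the frame of board_mid between 0.002 and 0.013 m), for 0.1 s.
At the end, for the whole second after the job is handed in: Both sticks lie flat on the board, parallel to the fence within 10 degrees, each centre within 41 mm of the fence's inner face (two touching rows at the fence would have theirs at 7 and 21 mm), and at rest; the rake stands upright on its tines on the bench itself, clear of the board (angle between the y axis of each of stick0_mid, stick1_mid and the y axis of board_mid, either way round below 0.175 rad and x of stick0_mid in the frame of board_mid between -0.112 and -0.071 m and z of stick0_mid in the frame of board_mid between 0.002 and 0.013 m and x of stick1_mid in the frame of board_mid between -0.112 and -0.071 m and z of stick1_mid in the frame of board_mid between 0.002 and 0.013 m and height (world z) of rake_grip between 0.069 and 0.081 m and angle between rake_grip's own z axis and vertical below 0.1 rad and linear speed of each of rake, stick0, stick1 below 0.02 m/s).
It fails at once if the gripper touches a stick (contact force between any of the fingers, the arm and stick0 above 0.3 N or contact force between any of the fingers, the arm and stick1 above 0.3 N).
It also fails if it takes over 48 s, if anything falls off the work surface, if the arm or the gripper's body presses on something with over 40 N, if the wrist force passes 120 N, or if a joint passes its speed limit or range.

ROBOT

A 7-joint arm with a two-finger parallel gripper is mounted at the origin on the work surface. World frame = base frame: x ahead of the robot, y to its left, z up, the work surface at z = 0. Lengths are in m, angles in rad, forces in N, time in s.
With the tool pointing down it reaches from about 0.425 to 0.825 m from the base axis. Payload 3.6 kg.
Tool frame: the origin (TCP) lies at the very end of the fingers, on their centre line; the grasp point (between the pads) lies 19 mm behind it (r.hold_point_z is the distance from the TCP to the grasp point, in m); z points along the fingers, y is the direction in which the jaws open and shut (so a half turn about z gives the same grasp; the last joint's range is limited). The gripper opens to 85 mm and grips with 20 to 120 N. Pads are 22 mm wide; open, the fingers measure 114 mm over their backs; the gripper's body (76 mm by 85 mm) begins 54 mm behind the grasp point. The pads swing forward as they close: fully open they stand 13 mm farther back than shut.
Start: joints at [1.216, 0.615, -0.013, 1.423, 0.008, 1.103, -0.04], TCP at [0.21, -0.615, 0.231] pointing down, gripper open.
Joint ranges: [-3.12, 3.12], [-0.3, 2.06], [-1.34, 1.32], [0.26, 2.42], [-1.36, 4.5], [0.01, 1.98], [-2.84, 2.84]. Speed limits (rad/s): [2.79, 2.79, 3.14, 3.14, 3.14, 3.14, 3.14].

INTERFACE

Orientations are given as a 3x3 rotation matrix whose columns are the frame's x, y, z axes.
In Python, from workcell import r gives the robot as it stands.
- The arm moves only by the tool step_arm, never from a script. Its arguments are lists of equal length, an entry for each row: "delta_pos": the shift along the world's x, y, z scaled (see below), a list of three; "rot": the turn, a rotation vector about the world's x, y, z scaled (see below), a list of three. A call has 1 to 5 rows; each row shifts and turns the commanded pose from where the row before left it; what a row does not reach is not made up. The controller multiplies each number of a shift by 0.15 m and each number of a turn by pi/2 rad. A row lasts 1/12 s, in which the tool goes at most 41.7 mm and 7.16 degrees, less where a joint would pass 70% of its speed; a pose out of reach is approached as far as the arm can. A call with a number of a shift or a turn outside -1 to 1 is refused whole. A call with a gripper value outside its range is refused whole. "hand" is the opening, from -1 (shut) to 1 (fully open), set as the call begins (left out, the last holds). The fingers move at their own pace and stop on an object; "squeeze" is the grip in N (left out, the last holds). Time passes only in rows, so rows that do not move let the fingers close. It gives the time, the measured TCP pose, the force and the opening at its end, in the units of the state.
- r.get_state(): the state, without advancing time (a new reading comes with each control period).
- r.get_image(name): name is "side" or "top"; returns a dict with "img" (420x560x3 uint8, red, green, blue), "K" (3x3 intrinsics, pixels), "R" (3x3) and "t" (3): a world point X has camera coordinates R X + t. Camera axes: x right, y down, z forward; pixel columns grow to the right and rows downward; lengths in m; the calibration is good to about 2 mm. A picture is of the moment at which its call begins. There is no depth.
- r.hand_in(): hands the job in, once; it reports no verdict.
The state is a dict: "time_s": time; "q": joint angles; "qvel": joint speeds; "joint_efforts": joint torques, N m; "position": TCP position; "eef_rot": TCP orientation; "ft_force": force on the tool from outside, world axes, zero at the start; "moment": the same for the moment, N m; "width": opening from 0.0 (shut) to 1.0 (fully open).
Only numpy, scipy, OpenCV 4.12 (cv2) and the standard library are available. Lean on these libraries where they do the work, as an engineer would, in place of code of your own. Each camera call takes 0.05 s, during which the arm holds its last target. There are 200 camera calls.

## Working session

There is one attempt and no reset: what is moved stays moved. The work goes in short steps, Python scripts to look and compute and a tool call to move; the robot and the scene stay as the last step left them, time stands still between calls to the robot, and variables do not carry over. Pictures are saved under pics/ and viewed, about 8 in all and at most 12, crops included, and the job is handed in when it is done.

Besides the shell and the picture viewer there is one more tool, called as a command line: name --argument value ..., lists and objects as JSON in quotes. step_arm: Moves the arm, as the interface text tells. Shifts and turns lie within -1 to 1; 1 stands for 0.15 m of shift or pi/2 rad of turn. Its arguments: {"type":"object","properties":{"delta_pos":{"type":"array","items":{"type":"array","items":{"type":"number","minimum":-1,"maximum":1}}},"rot":{"type":"array","items":{"type":"array","items":{"type":"number","minimum":-1,"maximum":1}}},"hand":{"type":"number"},"squeeze":{"type":"number"}},"required":["delta_pos","rot"]}

```bash
mkdir -p pics
cat > h.py <<'E'
import numpy as np, cv2, sys
from workcell import r
def snap(n,f):
    d=r.get_image(n); cv2.imwrite('pics/'+f,d['img'][:,:,::-1]); np.savez('pics/'+f+'.npz',**{k:d[k] for k in('K','R','t','img')}); return d
def ray(d,u,v,z):
    K,R,t=d['K'],d['R'],d['t']; c=-R.T@t; w=R.T@np.linalg.inv(K)@np.array([u,v,1.]); return c+w*(z-c[2])/w[2]
def proj(d,X):
    p=d['K']@(d['R']@np.array(X)+d['t']); return p[:2]/p[2]
E
python3 - <<'E'
from h import *
for n in('top','side'):
    d=snap(n,n+'0.png'); print(n,-d['R'].T@d['t'],d['R'].round(2).tolist())
s=r.get_state(); print(s['position'],s['eef_rot'],s['ft_force'],s['width'],s['time_s'])
E
```

```text
top [ 0.34238584 -0.00869509  0.9220868 ] [[0.13, -0.99, 0.0], [-0.97, -0.13, -0.2], [0.2, 0.03, -0.98]]
side [0.21344218 0.51409975 0.81937723] [[-0.88, -0.48, -0.01], [-0.37, 0.69, -0.62], [0.31, -0.54, -0.78]]
[ 0.2096877  -0.61450989  0.23024743] [[ 9.46398259e-01  3.23001131e-01 -7.78075854e-04]
 [ 3.23002068e-01 -9.46395611e-01  2.23859486e-03]
 [-1.32989027e-05 -2.36992238e-03 -9.99997192e-01]] [-0.45181108 -0.18727181 -0.04942208] 1.0033297360482842 0.1
```

View pics/top0.png

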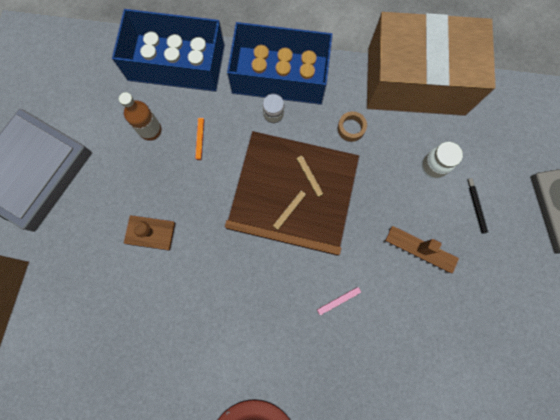

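View pics/side0.png

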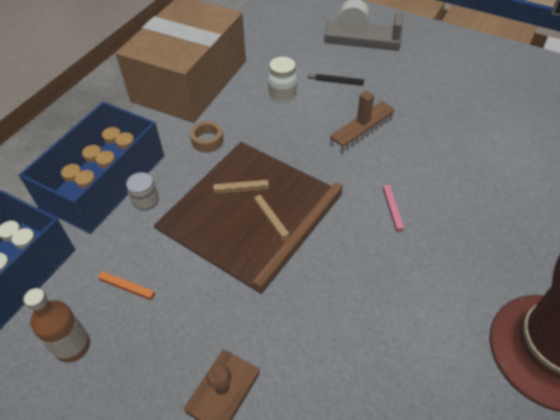

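The top view shows the board (corners about (255,133), (358,155), (341,251), (227,227)) with the fence on its lower edge. The sticks are at about (309,176) and (289,210), and the rake with its post at about (430,246). I'll enlarge this area to read positions more closely.

Run:
```python
import cv2
a=cv2.imread('pics/top0.png')[120:280,215:470]
cv2.imwrite('pics/c1.png',cv2.resize(a,None,fx=3.1,fy=3.1,interpolation=cv2.INTER_CUBIC))
b=cv2.imread('pics/side0.png')[80:290,150:410]
cv2.imwrite('pics/c2.png',cv2.resize(b,None,fx=2.8,fy=2.8,interpolation=cv2.INTER_CUBIC))
```

```text
(no output)
```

View pics/c1.png

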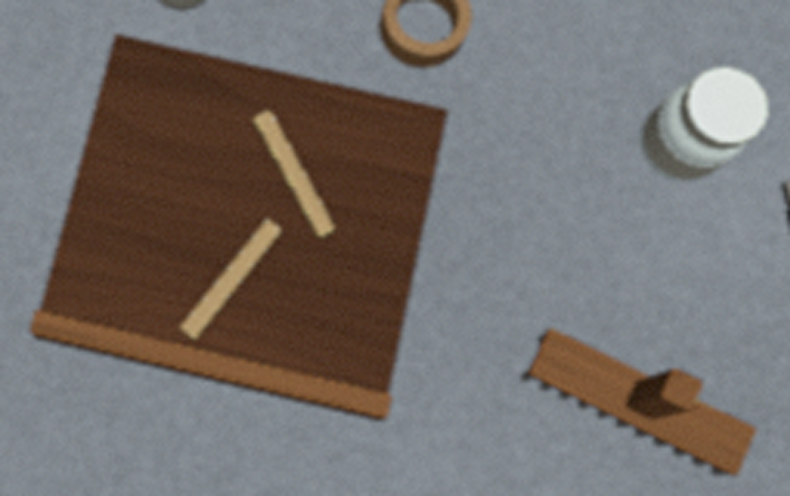

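View pics/c2.png

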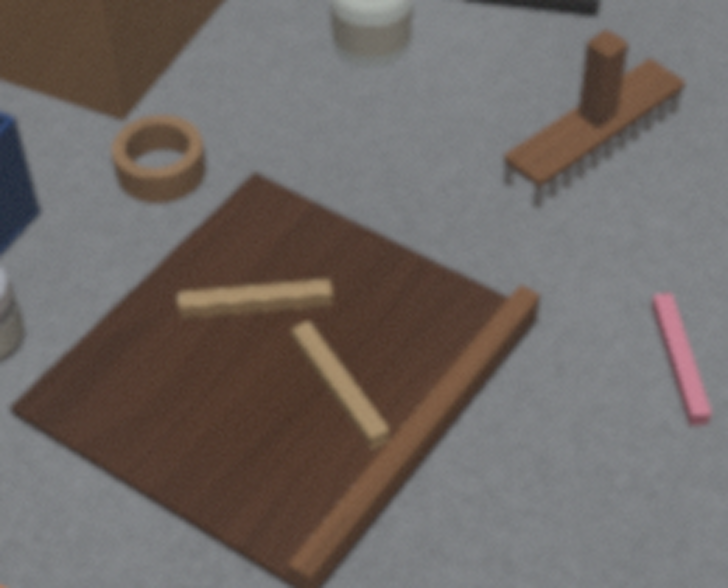

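```bash
cat > m.py <<'E'
from h import *
d=np.load('pics/top0.png.npz'); e=np.load('pics/side0.png.npz')
P=lambda u,v,z: ray(d,215+u/3.1-.33,120+v/3.1-.33,z)[:2]
S=lambda u,v,z: ray(e,150+u/2.8-.33,80+v/2.8-.33,z)[:2]
fl,fr=P(118,36,.012),P(446,110,.012)
il,ir=P(37,312,.032),P(389,393,.032)
sfr=S(257,174,.012);sfl=S(12,410,.012); sol=S(315,587,.032);sor=S(538,300,.032);sil=S(290,567,.032);sir=S(522,288,.032)
print('top',fl,fr,il,ir,'\nside',sfl,sfr,sil,sir)
for a,b in((fl,fr),(il,ir),(sfl,sfr),(sil,sir)): v=a-b; print(np.linalg.norm(v),np.degrees(np.arctan2(-v[0],v[1])))
a=np.mean([np.arctan2(-(p-q)[0],(p-q)[1]) for p,q in((fl,fr),(il,ir),(sfl,sfr),(sil,sir))])
x=np.array([np.cos(a),np.sin(a)]);y=np.array([-x[1],x[0]])
c1=(fl+fr)/2-.13*x; c2=(il+ir)/2+.112*x;c3=(sfl+sfr)/2-.13*x; c4=(sil+sir)/2+.112*x
print('centres',c1,c2,c3,c4); c=(c1+c2+c3+c4)/4
print('board',c,np.degrees(a))
for n,F,l in(('s1',P,((264,113),(326,232))),('s0',P,((272,224),(191,332))),('s1s',S,((180,298),(330,287))),('s0s',S,((302,327),(379,436)))):
    q=[F(*p,.026) for p in l]; print(n,q,'board',[(np.array([(k-c)@x,(k-c)@y])*1e3).round() for k in q])
h=[P(549,330,.032),P(755,430,.032),P(737,474,.032),P(530,372,.032)]
hs=[S(507,162,.032),S(541,182,.032),S(685,83,.032),S(650,60,.032)]
for k in(h,hs): print('rake head',np.mean(k,0),[np.linalg.norm(k[i]-k[i-1]) for i in range(4)])
v=h[0]-h[1];print(np.degrees(np.arctan2(-v[0],v[1])));v=hs[1]-hs[2];print(np.degrees(np.arctan2(-v[0],v[1])))
print('post',P(682,389,.107),S(606,45,.107))
E
python3 m.py
```

```text
top [0.72533996 0.10692624] [ 0.69712732 -0.16575125] [0.48599127 0.13312218] [ 0.459692   -0.13984622] 
side [0.72447432 0.11219809] [ 0.69535236 -0.16468737] [0.48524372 0.13795975] [ 0.45539111 -0.13786823]
0.2741331161298403 -5.907101511578638
0.27423237246422205 -5.503203900781224
0.27841272652414734 -6.0041192995395445
0.27743873830042526 -6.177027962677965
centres [ 0.58192178 -0.0160543 ] [ 0.58424878 -0.01487063] [ 0.58060147 -0.01288644] [ 0.58172456 -0.01146285]
board [ 0.58212415 -0.01381855] -5.897863168644343
s1 [array([ 0.67001194, -0.01971894]), array([ 0.57936783, -0.07946513])] board [array([88.,  3.]), array([  4., -66.])]
s0 [array([ 0.58020497, -0.0369113 ]), array([0.48713888, 0.01450822])] board [array([  0., -23.]), array([-97.,  18.])]
s1s [array([ 0.67002497, -0.0186812 ]), array([ 0.5799164 , -0.07858042])] board [array([88.,  4.]), array([  4., -65.])]
s0s [array([ 0.57884823, -0.03660148]), array([0.48596778, 0.02075213])] board [array([ -1., -23.]), array([-99.,  25.])]
rake head [ 0.47879959 -0.32929182] [np.float64(0.03609511210165732), np.float64(0.16801246656059168), np.float64(0.0365290840849928), np.float64(0.168033305110346)]
rake head [ 0.47686195 -0.3256545 ] [np.float64(0.17108348841787047), np.float64(0.03298847483382613), np.float64(0.1667876933244465), np.float64(0.03786556999640181)]
-19.28630319064453
-19.50263851458754
post [ 0.47926134 -0.32928657] [ 0.47883731 -0.32470742]
```

step_arm --delta_pos '[[0.163,0.175,0],[0.163,0.175,0],[0.163,0.175,0],[0.163,0.175,0],[0.163,0.175,0]]' --rot '[[0,0,0.052],[0,0,0.052],[0,0,0.052],[0,0,0.052],[0,0,0.052]]' --hand 1 --squeeze 60

```text
time_s: 0.52
position: [0.3329, -0.4822, 0.2309]
eef_rot: [[0.738, 0.675, -0.001], [0.675, -0.738, 0.001], [0.0, -0.001, -1.0]]
ft_force: [0.3, -0.6, 0.3]
width: 0.999
```

step_arm --delta_pos '[[0.163,0.175,0],[0.163,0.175,0],[0.163,0.175,0],[0.163,0.175,0],[0.163,0.175,0]]' --rot '[[0,0,0.052],[0,0,0.052],[0,0,0.052],[0,0,0.052],[0,0,0.052]]'

```text
time_s: 0.93
position: [0.455, -0.3511, 0.231]
eef_rot: [[0.409, 0.913, -0.001], [0.913, -0.409, 0.0], [0.0, -0.001, -1.0]]
ft_force: [0.0, -0.2, 0.4]
width: 1.0
```

step_arm --delta_pos '[[0.163,0.165,0],[0,0,0],[0,0,0]]' --rot '[[0,0,0.052],[0,0,0],[0,0,0]]'

```text
time_s: 1.18
position: [0.4805, -0.325, 0.2309]
eef_rot: [[0.331, 0.943, 0.0], [0.943, -0.331, 0.002], [0.002, -0.001, -1.0]]
ft_force: [-0.3, -0.1, -0.6]
width: 1.002
```

step_arm --delta_pos '[[-0.01,-0.013,-0.23],[0,0,-0.23],[0,0,-0.23],[0,0,-0.23],[0,0,-0.15]]' --rot '[[0,0,0],[0,0,0],[0,0,0],[0,0,0],[0,0,0]]'

```text
time_s: 1.6
position: [0.4739, -0.3309, 0.0673]
eef_rot: [[0.34, 0.94, -0.006], [0.94, -0.34, 0.001], [-0.001, -0.006, -1.0]]
ft_force: [-1.6, 0.4, 0.4]
width: 1.003
```

step_arm --delta_pos '[[0,0,-0.095],[0,0,0],[0,0,0]]' --rot '[[0,0,0],[0,0,0],[0,0,0]]'

```text
time_s: 1.85
position: [0.4759, -0.331, 0.0558]
eef_rot: [[0.339, 0.941, -0.003], [0.941, -0.339, 0.0], [-0.001, -0.002, -1.0]]
ft_force: [1.2, -0.3, 0.8]
width: 1.005
```

Run:
```python
from h import *
a=snap('side','s1.png')['img'][60:200,270:450,::-1]
b=snap('top','t1.png')['img'][180:310,350:500,::-1]
cv2.imwrite('pics/c3.png',np.hstack([cv2.resize(a,(390,360)),cv2.resize(b,(400,360))]))
```

```text
(no output)
```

View pics/c3.png

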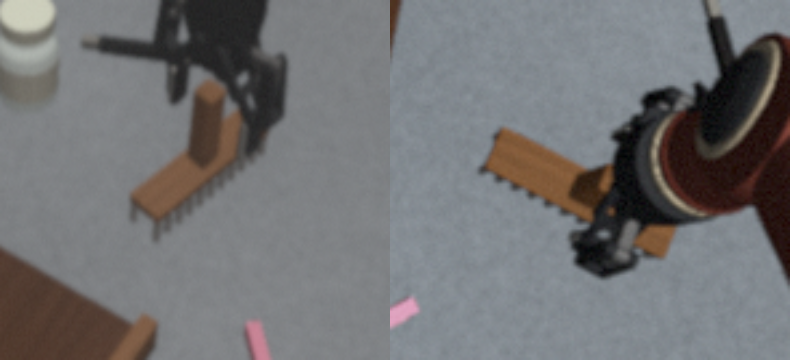

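The fingers straddle the post about 4–5 mm off-centre, so I'll nudge the tool and close.

step_arm --delta_pos '[[0.018,0.024,0],[0,0,0]]' --rot '[[0,0,-0.005],[0,0,0]]'

```text
time_s: 2.12
position: [0.4815, -0.3259, 0.058]
eef_rot: [[0.344, 0.939, 0.003], [0.939, -0.344, -0.001], [0.0, 0.003, -1.0]]
ft_force: [-0.5, 0.2, 0.3]
width: 1.001
```

step_arm --delta_pos '[[0,0,0],[0,0,0],[0,0,0],[0,0,0],[0,0,0]]' --rot '[[0,0,0],[0,0,0],[0,0,0],[0,0,0],[0,0,0]]' --hand -1 --squeeze 60

```text
time_s: 2.53
position: [0.4802, -0.3264, 0.0567]
eef_rot: [[0.344, 0.939, 0.0], [0.939, -0.344, -0.0], [-0.0, 0.0, -1.0]]
ft_force: [2.1, 0.3, 0.3]
width: 0.3
```

step_arm --delta_pos '[[0,0,0],[0,0,0],[0,0,0],[0,0,0],[0,0,0]]' --rot '[[0,0,0],[0,0,0],[0,0,0],[0,0,0],[0,0,0]]'

```text
time_s: 2.95
position: [0.4802, -0.3264, 0.0566]
eef_rot: [[0.344, 0.939, 0.0], [0.939, -0.344, -0.0], [-0.0, 0.0, -1.0]]
ft_force: [-0.2, 0.1, 0.0]
width: 0.274
```

step_arm --delta_pos '[[0,0,0.1],[0,0,0.2],[0,0,0.2],[0,0,0.17],[0,0,0]]' --rot '[[0,0,0],[0,0,0],[0,0,0],[0,0,0],[0,0,0]]'

```text
time_s: 3.37
position: [0.4828, -0.3276, 0.1621]
eef_rot: [[0.344, 0.939, 0.008], [0.939, -0.344, -0.005], [-0.002, 0.01, -1.0]]
ft_force: [2.0, -0.0, -1.5]
width: 0.27
```

step_arm --delta_pos '[[0.1,0.12,0],[0.146,0.187,0],[0.146,0.187,0],[0.146,0.187,0],[0.146,0.187,0]]' --rot '[[0,0,0.016],[0,0,0.016],[0,0,0.016],[0,0,0.016],[0,0,0.016]]'

```text
time_s: 3.78
position: [0.5822, -0.1946, 0.1555]
eef_rot: [[0.223, 0.975, -0.003], [0.975, -0.223, 0.001], [0.0, -0.003, -1.0]]
ft_force: [1.8, -0.4, -1.9]
width: 0.275
```

step_arm --delta_pos '[[0.146,0.187,0],[0.146,0.187,0],[0.146,0.187,0],[0.146,0.187,0],[0.146,0.187,0]]' --rot '[[0,0,0.016],[0,0,0.016],[0,0,0.016],[0,0,0.016],[0,0,0.014]]'

```text
time_s: 4.2
position: [0.6917, -0.0544, 0.1551]
eef_rot: [[0.102, 0.995, -0.004], [0.995, -0.102, -0.0], [-0.001, -0.004, -1.0]]
ft_force: [0.6, -0.1, -1.5]
width: 0.27
```

step_arm --delta_pos '[[0.046,0.066,0],[0,0,0],[0,0,0],[0,0,0]]' --rot '[[0,0,0],[0,0,0],[0,0,0],[0,0,0]]'

```text
time_s: 4.53
position: [0.6977, -0.0482, 0.1556]
eef_rot: [[0.105, 0.994, -0.003], [0.994, -0.105, -0.002], [-0.003, -0.003, -1.0]]
ft_force: [-0.4, -0.4, -2.4]
width: 0.272
```

Run:
```python
from h import *
a=snap('side','s2.png')['img'][80:300,110:400,::-1]
cv2.imwrite('pics/c4.png',cv2.resize(a,None,fx=2.7,fy=2.7,interpolation=cv2.INTER_CUBIC))
print(r.get_state()['position'])
```

```text
[ 0.69780848 -0.04877559  0.15610224]
```

View pics/c4.png

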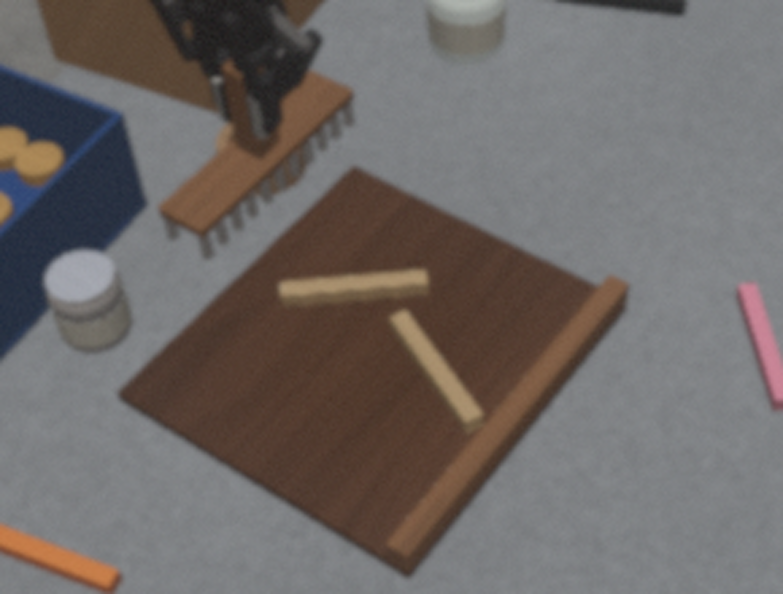

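The rake is held level behind the far stick, clear of the tin and the tape roll. Next I lower it and comb.

step_arm --delta_pos '[[0.013,0,-0.15],[0,0,-0.18],[0,0,-0.15],[0,0,-0.08],[0,0,0]]' --rot '[[0,0,0],[0,0,0],[0,0,0],[0,0,0],[0,0,0]]'

```text
time_s: 5.0
position: [0.6995, -0.0484, 0.0708]
eef_rot: [[0.105, 0.994, -0.004], [0.994, -0.105, -0.002], [-0.002, -0.004, -1.0]]
ft_force: [-1.0, 0.2, -2.0]
width: 0.27
```

step_arm --delta_pos '[[0,0,0],[0,0,0],[0,0,0]]' --rot '[[0,0,0],[0,0,0],[0,0,0]]'

```text
time_s: 5.25
position: [0.7018, -0.046, 0.0748]
eef_rot: [[0.103, 0.995, 0.003], [0.995, -0.103, 0.0], [0.0, 0.002, -1.0]]
ft_force: [-0.7, -0.1, -1.9]
width: 0.273
```

step_arm --delta_pos '[[-0.053,0.0055,-0.013],[-0.053,0.0055,0],[-0.053,0.0055,0],[-0.053,0.0055,0],[-0.053,0.0055,0]]' --rot '[[0,0,0],[0,0,0],[0,0,0],[0,0,0],[0,0,0]]'

```text
time_s: 5.67
position: [0.6616, -0.0416, 0.0725]
eef_rot: [[0.103, 0.995, 0.002], [0.995, -0.103, 0.0], [0.0, 0.002, -1.0]]
ft_force: [-0.2, 0.0, -1.5]
width: 0.273
```

step_arm --delta_pos '[[-0.053,0.0055,0],[-0.053,0.0055,0],[-0.053,0.0055,0],[-0.053,0.0055,0],[-0.053,0.0055,0]]' --rot '[[0,0,0],[0,0,0],[0,0,0],[0,0,0],[0,0,0]]'

```text
time_s: 6.08
position: [0.6218, -0.0375, 0.0722]
eef_rot: [[0.103, 0.995, 0.002], [0.995, -0.103, 0.0], [0.0, 0.002, -1.0]]
ft_force: [0.7, -0.3, -1.4]
width: 0.271
```

```bash
cat > look.py <<'E'
from h import *
n=sys.argv[1]
a=snap('side','s%s.png'%n)['img'][100:300,140:350,::-1]
b=snap('top','t%s.png'%n)['img'][120:280,210:380,::-1]
cv2.imwrite('pics/c%s.png'%n,np.hstack([cv2.resize(a,(420,400),interpolation=2),cv2.resize(b,(380,400),interpolation=2)]))
s=r.get_state(); p=s['position'][:2]-[.582,-.014]
print('board mm',1e3*(p@[.9947,-.1028]),1e3*(p@[.1028,.9947]),s['position'][2],s['ft_force'],s['time_s'])
E
python3 look.py 5
```

```text
board mm 40.54758326673878 -19.37069232345156 0.0716928195628583 [ 0.40326212  0.90421305 -3.3976135 ] 6.1833
```

View pics/c5.png

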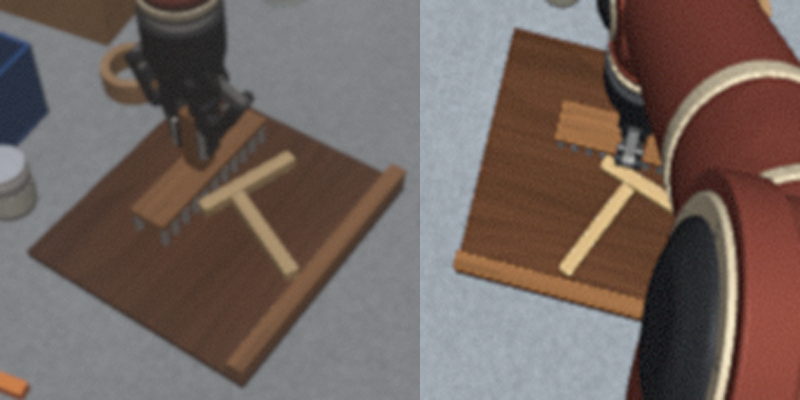

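The rake has turned stick1 most of the way, and it now meets the end of stick0 with nothing jammed. I'll keep combing.

step_arm --delta_pos '[[-0.053,0.0055,0],[-0.053,0.0055,0],[-0.053,0.0055,0],[-0.053,0.0055,0],[-0.053,0.0055,0]]' --rot '[[0,0,0],[0,0,0],[0,0,0],[0,0,0],[0,0,0]]'

```text
time_s: 6.6
position: [0.5967, -0.0416, 0.0759]
eef_rot: [[0.103, 0.994, 0.036], [0.995, -0.103, -0.01], [-0.006, 0.037, -0.999]]
ft_force: [20.3, -15.1, -1.9]
width: 0.278
```

step_arm --delta_pos '[[-0.04,0.004,0],[-0.04,0.004,0],[-0.04,0.004,0],[-0.04,0.004,0],[-0.04,0.004,0]]' --rot '[[0,0,0],[0,0,0],[0,0,0],[0,0,0],[0,0,0]]'

```text
time_s: 7.02
position: [0.5502, -0.0296, 0.0707]
eef_rot: [[0.102, 0.995, -0.002], [0.995, -0.102, 0.001], [0.001, -0.002, -1.0]]
ft_force: [0.2, -0.7, -2.3]
width: 0.269
```

```bash
python3 look.py 6
```

```text
board mm -30.69793293486934 -19.014869847198824 0.07066804803784055 [-0.60593813 -0.26887036 -2.93703266] 7.1167
```

View pics/c6.png

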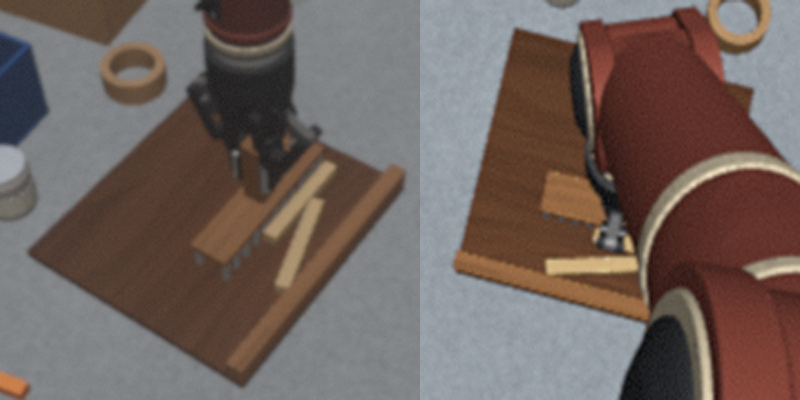

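Both sticks are now ahead of the rake. Stick1 lies parallel and stick0 is closing on the fence. The last bit goes slowly.

step_arm --delta_pos '[[-0.027,0.0028,0],[-0.027,0.0028,0],[-0.027,0.0028,0],[-0.027,0.0028,0],[-0.027,0.0028,0]]' --rot '[[0,0,0],[0,0,0],[0,0,0],[0,0,0],[0,0,0]]'

```text
time_s: 7.53
position: [0.531, -0.0284, 0.0711]
eef_rot: [[0.103, 0.995, -0.0], [0.995, -0.103, 0.0], [0.0, -0.0, -1.0]]
ft_force: [0.5, -0.3, -2.6]
width: 0.272
```

step_arm --delta_pos '[[-0.02,0.002,0],[-0.02,0.002,0],[-0.014,0.001,0],[0,0,0],[0,0,0]]' --rot '[[0,0,0],[0,0,0],[0,0,0],[0,0,0],[0,0,0]]'

```text
time_s: 7.95
position: [0.5234, -0.0277, 0.0711]
eef_rot: [[0.103, 0.995, -0.0], [0.995, -0.103, 0.0], [0.0, -0.0, -1.0]]
ft_force: [0.2, -0.3, -2.5]
width: 0.273
```

```bash
python3 look.py 7
```

```text
board mm -56.70455819827182 -19.60539603284432 0.07111723503809596 [ 0.07098015  0.35156662 -2.0872911 ] 8.05
```

View pics/c7.png

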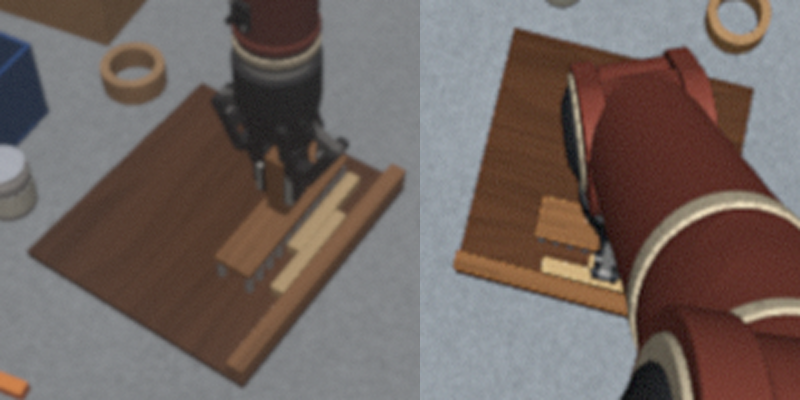

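step_arm --delta_pos '[[-0.013,0.0014,0],[-0.013,0.0014,0],[-0.013,0.0014,0],[0,0,0],[0,0,0]]' --rot '[[0,0,0],[0,0,0],[0,0,0],[0,0,0],[0,0,0]]'

```text
time_s: 8.47
position: [0.5193, -0.0273, 0.0716]
eef_rot: [[0.103, 0.995, 0.004], [0.995, -0.103, 0.0], [0.0, 0.004, -1.0]]
ft_force: [4.2, -0.7, -3.1]
width: 0.272
```

The force rises to 4 N, so the rows are seated against the fence. I'll back off, lift away and carry the rake to its old place.

step_arm --delta_pos '[[0.03,-0.003,0],[0.05,-0.005,0],[0.05,-0.005,0.03],[0,0,0.12],[0,0,0.18]]' --rot '[[0,0,0],[0,0,0],[0,0,0],[0,0,0],[0,0,0]]'

```text
time_s: 8.88
position: [0.5354, -0.029, 0.119]
eef_rot: [[0.103, 0.995, -0.007], [0.995, -0.103, 0.001], [-0.0, -0.007, -1.0]]
ft_force: [0.0, -0.1, -1.6]
width: 0.274
```

step_arm --delta_pos '[[0,0,0.18],[0,-0.1,0.06],[-0.05,-0.2,0],[-0.05,-0.22,0],[-0.05,-0.22,0]]' --rot '[[0,0,0],[0,0,0],[0,0,0],[0,0,0],[0,0,0]]'

```text
time_s: 9.3
position: [0.5143, -0.1405, 0.1571]
eef_rot: [[0.101, 0.995, -0.001], [0.995, -0.101, 0.0], [0.0, -0.001, -1.0]]
ft_force: [1.0, -1.0, -1.0]
width: 0.273
```

step_arm --delta_pos '[[-0.05,-0.22,0],[-0.05,-0.22,0],[-0.05,-0.22,0],[-0.05,-0.22,0],[-0.05,-0.22,0]]' --rot '[[0,0,0],[0,0,0],[0,0,0],[0,0,0],[0,0,0]]'

```text
time_s: 9.72
position: [0.4763, -0.3063, 0.1566]
eef_rot: [[0.103, 0.995, -0.001], [0.995, -0.103, 0.001], [0.001, -0.001, -1.0]]
ft_force: [0.9, -0.2, -2.1]
width: 0.275
```

step_arm --delta_pos '[[0,-0.16,0],[0,0,0],[0,0,0],[0,0,0]]' --rot '[[0,0,0],[0,0,0],[0,0,0],[0,0,0]]'

```text
time_s: 10.05
position: [0.4772, -0.3278, 0.1564]
eef_rot: [[0.102, 0.995, -0.001], [0.995, -0.102, 0.002], [0.002, -0.001, -1.0]]
ft_force: [0.2, 0.0, -2.1]
width: 0.272
```

Run:
```python
from h import *
a=snap('side','s8.png')['img'][70:300,200:420,::-1]
b=snap('top','t8.png')['img'][120:300,210:470,::-1]
cv2.imwrite('pics/c8.png',np.hstack([cv2.resize(a,(340,360),interpolation=2),cv2.resize(b,(460,360),interpolation=2)]))
print(r.get_state()['position'])
```

```text
[ 0.47766982 -0.3269106   0.15661633]
```

View pics/c8.png

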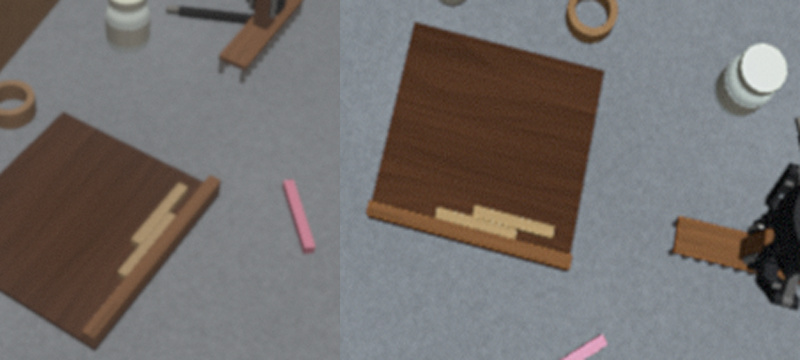

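The top view shows both sticks lying flat in two touching rows along the fence. I'll set the rake down.

step_arm --delta_pos '[[0,0,-0.12],[0,0,-0.18],[0,0,-0.18],[0,0,-0.12],[0,0,-0.03]]' --rot '[[0,0,0],[0,0,0],[0,0,0],[0,0,0],[0,0,0]]'

```text
time_s: 10.57
position: [0.4754, -0.3262, 0.0591]
eef_rot: [[0.1, 0.995, -0.006], [0.995, -0.1, 0.004], [0.004, -0.006, -1.0]]
ft_force: [-0.5, 0.2, -2.1]
width: 0.272
```

step_arm --delta_pos '[[0,0,-0.01],[0,0,-0.01],[0,0,-0.01],[0,0,0],[0,0,0]]' --rot '[[0,0,0],[0,0,0],[0,0,0],[0,0,0],[0,0,0]]'

```text
time_s: 10.98
position: [0.4777, -0.3293, 0.0587]
eef_rot: [[0.103, 0.995, 0.002], [0.995, -0.103, -0.001], [-0.001, 0.002, -1.0]]
ft_force: [0.8, -1.0, -2.5]
width: 0.274
```

step_arm --delta_pos '[[0,0,-0.008],[0,0,-0.007],[0,0,0],[0,0,0],[0,0,0]]' --rot '[[0,0,0],[0,0,0],[0,0,0],[0,0,0],[0,0,0]]'

```text
time_s: 11.4
position: [0.4777, -0.3304, 0.057]
eef_rot: [[0.104, 0.995, 0.002], [0.995, -0.104, -0.002], [-0.002, 0.002, -1.0]]
ft_force: [-0.8, -1.3, 6.0]
width: 0.274
```

The rake has touched down, with 6 N upward at TCP z 0.057. I'll release and retreat straight up.

step_arm --delta_pos '[[0,0,0],[0,0,0],[0,0,0],[0,0,0],[0,0,0]]' --rot '[[0,0,0],[0,0,0],[0,0,0],[0,0,0],[0,0,0]]' --hand 1

```text
time_s: 11.82
position: [0.477, -0.3288, 0.0552]
eef_rot: [[0.103, 0.995, -0.0], [0.995, -0.103, 0.0], [0.0, -0.0, -1.0]]
ft_force: [0.0, -0.4, -0.7]
width: 0.959
```

step_arm --delta_pos '[[0,0,0],[0,0,0],[0,0,0.1],[0,0,0.2],[0,0,0.2]]' --rot '[[0,0,0],[0,0,0],[0,0,0],[0,0,0],[0,0,0]]'

```text
time_s: 12.23
position: [0.4761, -0.3284, 0.13]
eef_rot: [[0.103, 0.995, -0.003], [0.995, -0.103, 0.002], [0.002, -0.003, -1.0]]
ft_force: [1.3, -0.6, 0.3]
width: 1.002
```

step_arm --delta_pos '[[0,-0.1,0.2],[-0.1,-0.2,0],[-0.1,-0.2,0],[-0.1,-0.2,0],[-0.1,-0.2,0]]' --rot '[[0,0,0],[0,0,0],[0,0,0],[0,0,0],[0,0,0]]'

```text
time_s: 12.65
position: [0.4162, -0.4653, 0.1606]
eef_rot: [[0.103, 0.995, 0.0], [0.995, -0.103, -0.0], [-0.0, 0.0, -1.0]]
ft_force: [0.2, -0.3, -0.9]
width: 0.999
```

Run:
```python
from h import *
a=snap('side','s9.png')['img'][70:300,200:420,::-1]
b=snap('top','t9.png')['img'][120:300,210:470,::-1]
cv2.imwrite('pics/c9.png',np.hstack([cv2.resize(a,(340,360),interpolation=2),cv2.resize(b,(460,360),interpolation=2)]))
s=r.get_state();print(s['position'],s['time_s'])
```

```text
[ 0.4108129  -0.47188074  0.15968094] 12.75
```

View pics/c9.png

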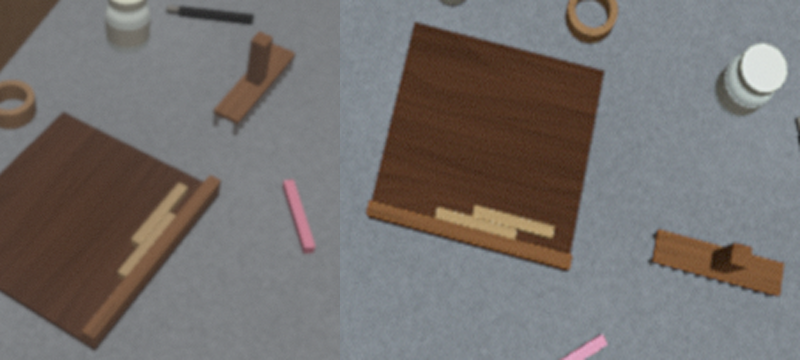

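The rake stands upright on the bench, clear of the board, and the sticks are in two touching rows at the fence. Handing in.

```bash
python3 -c "
from workcell import r
print(r.hand_in())"
```

```text
the job is handed in; nothing more can be done
None
```

I gripped the rake by its post, combed both sticks to the fence with its tines, stood it back on the bench near where it began, and handed in at about 12.8 s of the 48 s allowed.

- **Sticks:** The last top and side pictures show both lying flat in two touching rows along the fence, parallel to it by eye. I did not measure their final positions in numbers.
- **Rake:** It stands upright on its tines, clear of the board. It touched down with the tool at z = 0.057 m, the same height as at the grasp, so it had not slipped up or down in the grip.
- **One oddity:** The sticks caught briefly while combing, with about 25 N at the wrist. That cleared by itself and stayed well under the 120 N wrist-force limit. The final press against the fence was about 4 N.
- **Gripper and sticks:** I saw no sign of the gripper touching a stick, and the fingertips stayed about 45 mm above the stick tops.

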